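Close up the bench control box

TASK

Close up the blue control box: first, with its door still standing open, push the yellow zinc chassis fully home on its runners, then swing the door shut and press it until its sprung latch rides over the keeper and snaps in, and leave everything alone. Work gently: do not slam the door, and never lean on the box, chassis or door with more than about 30 N. Leave the loose things lying about on the bench where they are.

Things in the scene. Friction and masses are not known exactly. Their poses are not given: they have to be found in the camera images.
- control_box: blue-grey steel box fixed to the bench, 160 deep (x), 220 wide (y -115 to +105), 200 high, walls 5. Origin: on its open front plane, at bench height, mid doorway; x points into the box (away from the robot), y left as the robot sees it, z up. Its roof (z 195 to 200) starts only 52 behind the front plane: the top is open before that. The door is hinged at the left (+y) and opens towards the robot.
- chassis (a joint): how far the yellow zinc chassis is pulled out along the box's -x, m: 0 = fully home, up to 0.070; a firm rubber end stop (4 N per mm) is met at 0.0015 and yields to -0.004, then is rigid; starts 0.035 to 0.060. It slides with about 4 N friction and stays where it is left.
- chassis_tab (a point): point on the robot-side face of the chassis's upright push tab, a yellow plate 50 wide (y) and 4 thick; 165 above the bench, mid width, 17 below the tab's top edge. Push it along the box's +x. When home this face lies 12 behind the box's front plane, under the open strip of the top.
- door (a joint): door angle, rad: 0 = flat on the box front, positive = open towards the robot; starts 1.15 to 1.65, stays where left (hinge friction 0.06 N m). The keeper is set differently on each box and is not measured: the latched door rests somewhere between 0.004 and 0.08, while an unlatched door with its bolt out cannot be below 0.09 (bolt against keeper).
- door_hinge (a point): point on the door's upright hinge axis at its top edge, 185 above the bench. The door is a flat panel, 170 wide from the axis, 10 thick (5 either side of the axis), 15 to 185 above the bench. At angle a it runs from the axis along (-sin a, -cos a) in the box's x, y; its outer face looks along (-cos a, sin a): push against that face.
- door_push (a point): point on the door's outer face to push at, 150 from the hinge axis (20 from the free edge), 165 above the bench (20 below the top edge). The face is flat and clear above 125; below lies the dark latch case, 86 to 124 above the bench, 117 to 168 from the axis, 24 proud of the face.
- bolt (a joint): how far the brass bolt is pushed back into its case, m: 0 = fully sprung out (13 beyond the door's free edge), up to 0.012. Spring 5 N at 0, 11 N at full travel. It moves back 6 to 7 mm to pass the keeper, then springs out again behind it.
- bolt_tip (a point): outer end of the bolt's flat rear (robot-side) face, 105 above the bench; bolt 14 high, 16 thick, its leading face bevelled at 38 degrees. The keeper, a steel staple on the right jamb, 44 high, has an upright 8 mm bar 31 to 44 in front of the box (not measured). Beside it a sprung rubber stop meets the door's inner face 5 mm before the latch snaps.
- door_edge (a point): point on the door's outer face at its free edge, 170 from the hinge axis, 165 above the bench. Pushed at point door_push, the bevel takes roughly 8 to 15 N, then the push eases until the latch snaps; 1 to 2 mm after the snap the rubber stop (2.5 N/mm) bottoms out and is rigid, so push slowly (about 15 mm/s) and stop on the force rise.
- wood_discs: bystander: glued pile of three pale wooden discs, 70 across, 52 high, origin under its centre. Leave alone.
- hammer: bystander: hammer lying on the bench, origin under its middle. Leave alone.
- angle_iron: bystander: steel angle 160 x 40 x 40 lying on the bench, origin under its middle. Leave alone.

How it is judged (in metres and radians):
On the way, in this order (a step that is already met when the one before it is completed fails the run):
1. chassis fully home (within 3 mm of its stop) while the door is still open (over 0.5 rad) (value of joint chassis below 0.003 m and value of joint door above 0.5 rad), for 0.2 s.
2. door shut with the bolt sprung out behind the keeper (value of joint bolt below 0.002 m and value of joint door below 0.085 rad), for 0.2 s.
At the end, for the whole second after the job is handed in: The chassis is within 3 mm of home; the door is shut and at rest (under 0.085 rad, which it can only be with the bolt behind the keeper) and its bolt is sprung out (within 2 mm) (all of step 2 and value of joint chassis below 0.003 m and velocity of joint door between -0.05 and 0.05 rad/s); the robot touches nothing.
It fails at once if the robot pushes on the box, chassis, door or latch with over 35 N (contact force between the arm and control_box above 35 N).
It fails at once if the robot's fingers push on the box, chassis, door or latch with over 35 N (contact force between the fingers and control_box above 35 N).
It fails at once if the door is slammed (swings shut faster than 2.5 rad/s) (velocity of joint door below -2.5 rad/s).
It fails at once if a bystander is shoved over 30 mm (distance of any of wood_discs, hammer, angle_iron from where it was at the start of the episode above 0.03 m).
It also fails if it takes over 58 s, if anything falls off the work surface, if the arm or the gripper's body presses on something with over 40 N, if the wrist force passes 120 N, or if a joint passes its speed limit or range.

ROBOT

A 6-joint arm with a two-finger parallel gripper is mounted at the origin on the work surface. World frame = base frame: x ahead of the robot, y to its left, z up, the work surface at z = 0. Lengths are in mm, angles in rad, forces in N, time in s.
With the tool pointing down it reaches from about 325 to 750 mm from the base axis. Payload 7.6 kg.
Tool frame: the origin (TCP) lies between the finger pads; the fingertips stand 19 mm ahead of it and the grasp point (between the pads) is the TCP; z points along the fingers, y is the direction in which the jaws open and shut (so a half turn about z gives the same grasp; the last joint's range is limited). The gripper opens to 85 mm and grips with 20 to 120 N. Pads are 22 mm wide; open, the fingers measure 114 mm over their backs; the gripper's body (76 mm by 85 mm) begins 54 mm behind the grasp point. The pads swing forward as they close: fully open they stand 13 mm farther back than shut.
Start: joints at [1.117, 0.052, 1.401, -0, 1.689, -0.07], TCP at [196.569, 486.831, 250.323] pointing down, gripper open.
Joint ranges: [-2.9, 2.9], [-0.91, 2.17], [0.12, 2.37], [-1.06, 4.2], [0.26, 2.73], [-2.93, 2.93]. Speed limits (rad/s): [2.57, 2.57, 3.01, 3.14, 3.14, 3.14].

INTERFACE

Orientations are given as a 3x3 rotation matrix whose columns are the frame's x, y, z axes.
In Python, from rig import r gives the robot as it stands.
- The arm moves only by the tool arm_command, never from a script. Its argument "rows" is a list of rows, each a list of 3 entries, a list of its own where there are three numbers: the turn, a rotation vector about the tool's x, y, z in rad, then the shift along the tool's x, y, z in mm, then the closure in counts, from 0 (fully open) to 255 (shut). In form: [[[rx, ry, rz], [x, y, z], hand], ...]. A call has 1 to 8 rows; each row is the pose to reach, as a shift and turn from the pose commanded when the call began, along the tool's axes at that moment; what a row does not reach only later rows make up. A row lasts 1/8 s, in which the tool goes at most 62.5 mm and 10.7 degrees, less where a joint would pass 70% of its speed; a pose out of reach is approached as far as the arm can. A call with a gripper value outside its range is refused whole. The fingers move at their own pace and stop on an object; "squeeze" is the grip in N (left out, the last holds). Time passes only in rows, so rows that repeat a pose let the fingers close. It gives the time, the measured TCP pose, the force and the opening at its end, in the units of the state.
- r.read_state(): the state, without advancing time (a new reading comes with each control period).
- r.grab_frame(name): name is "side" or "top" or "wrist"; returns the picture (384x512x3 uint8, red, green, blue); there is no depth.
- r.camera_params(name): a dict with "camera_matrix" (3x3 intrinsics, pixels), "dist_coeffs" ([k1, k2, p1, p2, k3] as OpenCV has them; the pictures are not rectified), "extrinsics" (4x4, takes a point from camera to world coordinates); the wrist camera has in their place "T_tool_cam" (4x4, takes a point from camera to tool coordinates, whose origin is the TCP and whose axes are the flange's). Camera axes: x right, y down, z forward; pixel columns grow to the right and rows downward; lengths in mm; the calibration is good to about 2 mm. A picture is of the moment at which its call begins: read the wrist's pose just before it. camera_params takes no time and is no camera call.
- r.close_job(): hands the job in, once; it reports no verdict.
The state is a dict: "clock": time; "qpos": joint angles; "qd": joint speeds; "tau": joint torques, N m; "tool_pos": TCP position; "ee_rot": TCP orientation; "wrist_force": force on the tool from outside, world axes, zero at the start; "ft_torque": the same for the moment, N m; "opening": finger opening in mm.
Only numpy, scipy, OpenCV 4.12 (cv2) and the standard library are available. Lean on these libraries where they do the work, as an engineer would, in place of code of your own. Each camera call takes 0.05 s, during which the arm holds its last target. There are 200 camera calls.

## Working session

There is one attempt and no reset: what is moved stays moved. The work goes in short steps, Python scripts to look and compute and a tool call to move; the robot and the scene stay as the last step left them, time stands still between calls to the robot, and variables do not carry over. Pictures are saved under pics/ and viewed, about 8 in all and at most 12, crops included, and the job is handed in when it is done.

Besides the shell and the picture viewer there is one more tool, called after "Call:" as name([rows], argument=value, ...), one row to a line, values as JSON. arm_command: Moves the arm, as the interface text tells. Its arguments: {"type":"object","properties":{"rows":{"type":"array","items":{"type":"array"}},"squeeze":{"type":"number"}},"required":["rows"]}

```bash
ls; mkdir -p pics; python3 - <<'E'
from rig import r
import cv2,numpy as np
np.set_printoptions(precision=3,suppress=True)
s=r.read_state();print(s)
for n in ("side","top"):
    im=r.grab_frame(n);cv2.imwrite(f"pics/{n}0.png",im[:,:,::-1]);p=r.camera_params(n)
    print(n,p)
print(r.camera_params("wrist"))
E
```

```text
pics
{'clock': 0.0, 'qpos': array([ 1.117,  0.053,  1.402, -0.   ,  1.689, -0.07 ]), 'qd': array([-0.001, -0.002,  0.   ,  0.001, -0.001, -0.001]), 'tau': array([  0.   , -38.168, -36.018,  -0.   ,   0.006,  -0.   ]), 'tool_pos': array([196.438, 486.566, 249.451]), 'ee_rot': array([[-0.927,  0.374, -0.001],
       [ 0.374,  0.927, -0.001],
       [ 0.   , -0.002, -1.   ]]), 'wrist_force': array([-0.873, -0.618,  0.634]), 'ft_torque': array([ 0.019, -0.015, -0.021]), 'opening': 85.57325000248738}
side {'camera_matrix': array([[406.046,   0.   , 256.912],
       [  0.   , 406.046, 195.321],
       [  0.   ,   0.   ,   1.   ]]), 'dist_coeffs': array([-0.115,  0.   ,  0.   ,  0.   ,  0.   ]), 'extrinsics': array([[   0.822,   -0.349,    0.451,   -4.025],
       [  -0.57 ,   -0.521,    0.635, -698.269],
       [   0.013,   -0.779,   -0.627,  818.725],
       [   0.   ,    0.   ,    0.   ,    1.   ]])}
top {'camera_matrix': array([[406.008,   0.   , 249.435],
       [  0.   , 406.008, 190.711],
       [  0.   ,   0.   ,   1.   ]]), 'dist_coeffs': array([-0.124,  0.   ,  0.   ,  0.   ,  0.   ]), 'extrinsics': array([[  -0.01 ,   -0.982,    0.189,  261.435],
       [  -1.   ,    0.013,    0.013,   -8.408],
       [  -0.015,   -0.189,   -0.982, 1378.023],
       [   0.   ,    0.   ,    0.   ,    1.   ]])}
{'camera_matrix': array([[319.029,   0.   , 259.361],
       [  0.   , 319.029, 192.08 ],
       [  0.   ,   0.   ,   1.   ]]), 'dist_coeffs': array([-0.03,  0.  ,  0.  ,  0.  ,  0.  ]), 'T_tool_cam': array([[  -0.001,   -0.95 ,   -0.313,   80.237],
       [   1.   ,   -0.001,   -0.   ,   -0.626],
       [   0.   ,   -0.313,    0.95 , -123.592],
       [   0.   ,    0.   ,    0.   ,    1.   ]])}
```

View pics/side0.png

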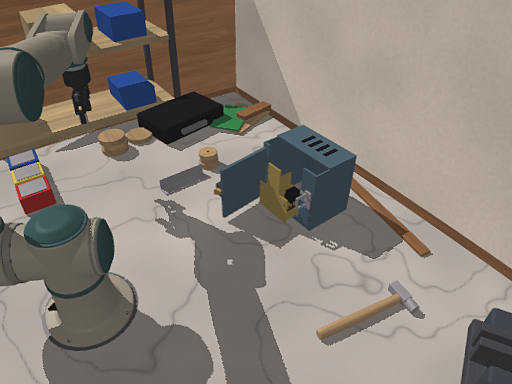

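View pics/top0.png

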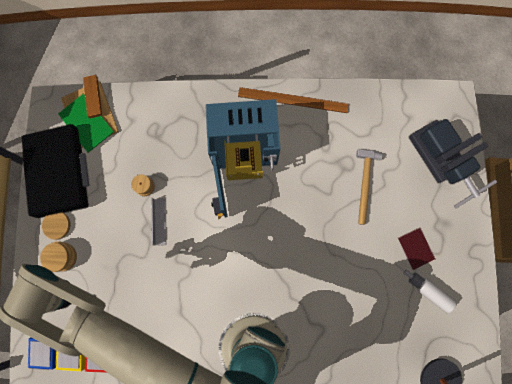

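The side view shows the box at about (310,175) with the door at (245,180) and the yellow tab at (272,180). The top view has the box at (242,130), with the open door running from (212,155) to (222,215). I'll enlarge both.

```bash
python3 - <<'E'
import cv2,numpy as np
a=cv2.imread("pics/side0.png")[115:240,210:365];b=cv2.imread("pics/top0.png")[90:225,195:315]
def prep(i,x0,y0,k):
    o=cv2.resize(i,None,fx=k,fy=k,interpolation=cv2.INTER_CUBIC)
    for x in range(-(-x0//10)*10,x0+i.shape[1],10):
        cv2.line(o,((x-x0)*k,0),((x-x0)*k,4 if x%50 else 12),(0,0,255),1)
        if x%20==0: cv2.putText(o,str(x),((x-x0)*k,22),0,.35,(0,0,255),1)
    for y in range(-(-y0//10)*10,y0+i.shape[0],10):
        cv2.line(o,(0,(y-y0)*k),(6,(y-y0)*k),(0,0,255),1)
        if y%20==0: cv2.putText(o,str(y),(8,(y-y0)*k+4),0,.35,(0,0,255),1)
    return o
cv2.imwrite("pics/c1.png",prep(a,210,115,5)[:600,:800]);
cv2.imwrite("pics/c2.png",prep(b[:120],195,90,5))
E
```

```text
(no output)
```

View pics/c1.png

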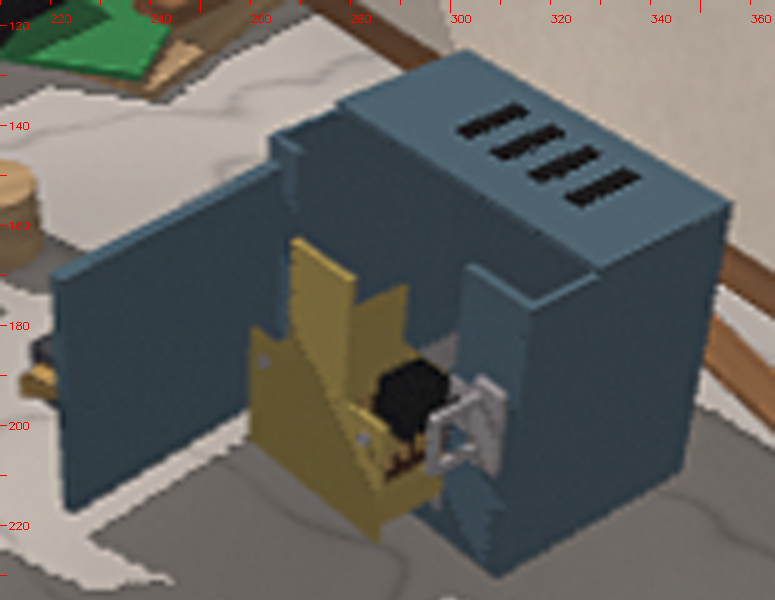

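View pics/c2.png

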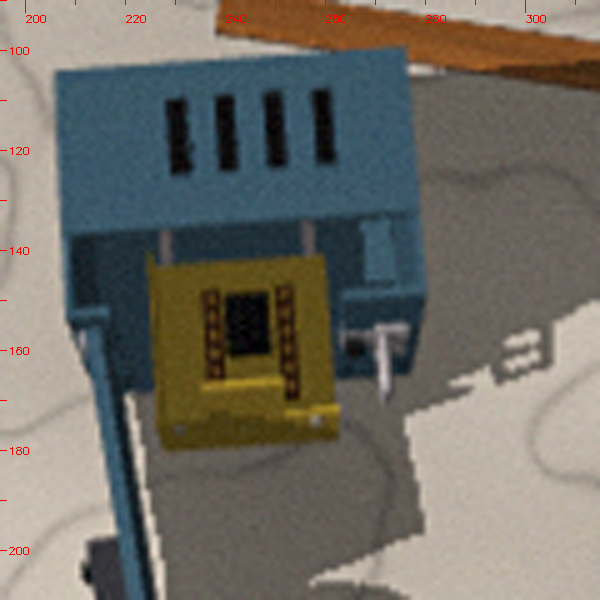

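Corners picked from the crops: side view roof (356.4,156), (329.6,168.6), (277.6,135.6), (303,125), tab top edge (268.4,163)–(281,170.6), and door free edge (221,171)/(224,217.4). Top view roof (206.4,104.4), (276,99.6), (278.6,132.4), (208.6,137.4). Next I'll fit the box pose, then the door and chassis.

```bash
cat > h.py <<'E'
import cv2,numpy as np
from rig import r
np.set_printoptions(precision=3,suppress=True)
P={n:r.camera_params(n) for n in("side","top","wrist")}
def proj(n,X,E=None):
    p=P[n];E=p["extrinsics"] if E is None else E
    T=np.linalg.inv(E)
    return cv2.projectPoints(np.atleast_2d(np.array(X,float)),cv2.Rodrigues(T[:3,:3])[0],T[:3,3],p["camera_matrix"],p["dist_coeffs"])[0][:,0]
def toworld(b,X):
    X=np.atleast_2d(np.array(X,float));c,s=np.cos(b[2]),np.sin(b[2])
    return np.c_[b[0]+c*X[:,0]-s*X[:,1],b[1]+s*X[:,0]+c*X[:,1],X[:,2]]
def onplane(n,uv,z,E=None):
    p=P[n];E=p["extrinsics"] if E is None else E
    u=cv2.undistortPoints(np.array(uv,float).reshape(-1,1,2),p["camera_matrix"],p["dist_coeffs"])[:,0]
    d=np.c_[u,np.ones(len(u))]@E[:3,:3].T;o=E[:3,3]
    return o+d*((z-o[2])/d[:,2])[:,None]
def tobox(b,W):
    c,s=np.cos(b[2]),np.sin(b[2]);d=W-np.array([b[0],b[1],0])
    return np.c_[c*d[:,0]+s*d[:,1],-s*d[:,0]+c*d[:,1],d[:,2]]
E
python3 - <<'E'
from h import *
from scipy.optimize import least_squares as ls
R=[[160,-115,200],[52,-115,200],[52,105,200],[160,105,200]]
S=[[356.4,156],[329.6,168.6],[277.6,135.6],[303,125]];S2=[[309.6,230.4]]
T=[[276,99.6],[278.6,132.4],[208.6,137.4],[206.4,104.4]]
f=lambda b:np.r_[(proj("side",toworld(b,R))-S).ravel(),(proj("side",toworld(b,[[0,-115,0]]))-S2).ravel(),(proj("top",toworld(b,R))-T).ravel()]
o=ls(f,[500,0,0]);b=o.x;print(b,o.fun)
print("tab",tobox(b,onplane("side",[[268.4,163],[281,170.6]],182)))
print("door free top side",tobox(b,onplane("side",[[221,171],[265.5,148.5]],185)), tobox(b,onplane("side",[[224,217.4]],15)))
print("door top cam line",tobox(b,onplane("top",[[213.4,155],[222.5,210]],185)))
print("tab top cam",tobox(b,onplane("top",[[235.5,167.5],[251.5,166]],182)))
E
```

```text
[609.979  24.989   0.058] [ 0.338 -0.453  0.585  0.144 -0.67  -0.649  0.18  -0.45  -0.5    0.797
  0.583 -0.099  0.944 -0.033 -1.081  0.013 -0.403  0.061]
tab [[-45.959  25.063 182.   ]
 [-41.777 -23.764 182.   ]]
door free top side [[-174.898   68.968  185.   ]
 [  -8.015   84.785  185.   ]] [[-171.917   70.261   15.   ]]
door top cam line [[  -0.561   91.085  185.   ]
 [-171.756   72.618  185.   ]]
tab top cam [[-43.988  26.168 182.   ]
 [-42.796 -22.625 182.   ]]
```

```bash
cat >> h.py <<'E'
B=np.array([609.98,24.99,0.058])
from scipy.spatial.transform import Rotation as Ro
def rot(yaw=0):  # tool down, tool x = -box x, y = box y, turned by yaw about world z
    c,s=np.cos(B[2]),np.sin(B[2])
    return Ro.from_euler('z',yaw).as_matrix()@np.array([[-c,-s,0],[-s,c,0],[0,0,-1.]])
def plan(box,z=None,yaw=0):
    s=r.read_state();R=s["ee_rot"];w=toworld(B,[box])[0]
    print("from box",tobox(B,s["tool_pos"][None])[0],"rotvec",Ro.from_matrix(R.T@rot(yaw)).as_rotvec(),"shift",R.T@(w-s["tool_pos"]),"F",s["wrist_force"],"t",s["clock"])
E
python3 - <<'E'
from h import *
plan([-110,0,250])
from scipy.optimize import least_squares as ls
# triangulate chassis front panel top-left corner, right corner
for a,c in(([260,181],[227,179]),):
    o=ls(lambda X:np.r_[proj("side",X)[0]-a,proj("top",X)[0]-c],[550,30,100]);print(tobox(B,o.x[None]),o.cost)
E
```

```text
from box [-386.086  484.814  249.551] rotvec [-0.001 -0.    -0.442] shift [-456.856 -320.234   -0.065] F [ 0.407 -0.374 -0.713] t 0.1
[[-55.463  55.568 104.489]] 2.6197621396043598
```

Call:
arm_command([
  [[0, 0, -0.06], [-50, -35, 0], 255],
  [[0, 0, -0.11], [-100, -70, 0], 255],
  [[0, 0, -0.17], [-150, -105, 0], 255],
  [[0, 0, -0.22], [-200, -140, 0], 255],
  [[0, 0, -0.28], [-250, -175, 0], 255],
  [[0, 0, -0.33], [-300, -210, 0], 255],
  [[0, 0, -0.39], [-350, -245, 0], 255],
  [[0, 0, -0.442], [-400, -280, 0], 255],
])

```text
clock: 1.1
tool_pos: [463.2, 75.5, 250.1]
ee_rot: [[-0.998, -0.06, -0.0], [-0.06, 0.998, 0.0], [0.0, 0.0, -1.0]]
wrist_force: [0.9, 0.6, 0.2]
opening: 0.1
```

```bash
python3 - <<'E'
from h import *
plan([-110,0,250])
E
```

```text
from box [-143.564   58.96   250.089] rotvec [ 0.    -0.     0.002] shift [-33.451 -59.024   0.07 ] F [0.92  0.601 0.208] t 1.1
```

Call:
arm_command([
  [[0, 0, 0], [-17, -30, 0], 255],
  [[0, 0, 0], [-33, -59, 0], 255],
  [[0, 0, 0], [-33, -59, 0], 255],
])

```text
clock: 1.48
tool_pos: [499.3, 18.9, 249.4]
ee_rot: [[-0.998, -0.055, -0.002], [-0.055, 0.998, -0.0], [0.002, 0.0, -1.0]]
wrist_force: [0.1, 0.6, 0.0]
opening: 0.1
```

```bash
python3 - <<'E'
from h import *
s=r.read_state();plan([-70,0,174])
im=r.grab_frame("wrist");cv2.imwrite("pics/w1.png",im[:,:,::-1])
T=np.eye(4);T[:3,:3]=s["ee_rot"];T[:3,3]=s["tool_pos"];E=T@P["wrist"]["T_tool_cam"];np.save("E1.npy",E)
print(proj("wrist",toworld(B,[[-44,25,182],[-44,-25,182]]),E),proj("wrist",toworld(B,[[-5,92,185],[-5-169,92-18,185]]),E))
E
```

```text
from box [-110.813    0.341  249.429] rotvec [ 0.    -0.002 -0.003] shift [-40.938  -0.233  75.361] F [0.094 0.648 0.004] t 1.475
[[295.115 304.238]
 [225.272 304.455]] [[382.855 349.293]
 [386.994 118.903]]
```

View pics/w1.png

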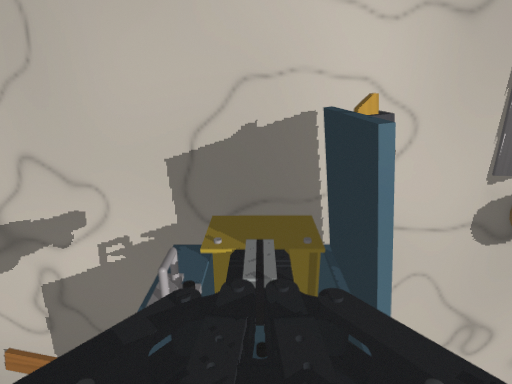

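The wrist view confirms the door's top edge from (385,120) to about (385,330), as predicted. The tab lies just ahead of the closed fingers at (260,245). I'll lower in front of the tab.

Call:
arm_command([
  [[0, 0, 0], [0, 0, 40], 255],
  [[0, 0, 0], [-5, 0, 75], 255],
  [[0, 0, 0], [-20, 0, 75], 255],
  [[0, 0, 0], [-35, 0, 75], 255],
  [[0, 0, 0], [-40, 0, 75], 255],
  [[0, 0, 0], [-45, 0, 75], 255],
  [[0, 0, 0], [-50, 0, 75], 255],
  [[0, 0, 0], [-55, 0, 75], 255],
])

```text
clock: 2.52
tool_pos: [554.1, 23.7, 175.4]
ee_rot: [[-0.998, -0.058, 0.0], [-0.058, 0.998, 0.0], [-0.0, 0.0, -1.0]]
wrist_force: [-0.4, -0.6, -0.5]
opening: -0.3
```

Call:
arm_command([
  [[0, 0, 0], [-5, 0, 0], 255],
  [[0, 0, 0], [-10, 0, 0], 255],
  [[0, 0, 0], [-15, 0, 0], 255],
  [[0, 0, 0], [-20, 0, 0], 255],
  [[0, 0, 0], [-25, 0, 0], 255],
  [[0, 0, 0], [-30, 0, 0], 255],
  [[0, 0, 0], [-35, 0, 0], 255],
  [[0, 0, 0], [-40, 0, 0], 255],
])

```text
clock: 3.52
tool_pos: [594.2, 26.0, 175.4]
ee_rot: [[-0.998, -0.058, 0.0], [-0.058, 0.998, 0.0], [-0.0, 0.0, -1.0]]
wrist_force: [-5.4, 0.8, 2.6]
opening: -0.1
```

Call:
arm_command([
  [[0, 0, 0], [-3, 0, 0], 255],
  [[0, 0, 0], [-5, 0, 0], 255],
  [[0, 0, 0], [-7, 0, 0], 255],
  [[0, 0, 0], [-9, 0, 0], 255],
  [[0, 0, 0], [-10, 0, 0], 255],
])

```text
clock: 4.15
tool_pos: [603.9, 26.6, 175.3]
ee_rot: [[-0.998, -0.058, 0.0], [-0.058, 0.998, 0.0], [-0.0, 0.0, -1.0]]
wrist_force: [-3.4, 1.2, 3.5]
opening: -0.2
```

Friction is about 4 N as expected. I'll creep towards the stop.

Call:
arm_command([
  [[0, 0, 0], [-1.5, 0, 0], 255],
  [[0, 0, 0], [-3, 0, 0], 255],
  [[0, 0, 0], [-3, 0, 0], 255],
])

```text
clock: 4.53
tool_pos: [607.0, 26.7, 175.2]
ee_rot: [[-0.998, -0.058, 0.0], [-0.058, 0.998, 0.0], [-0.0, -0.0, -1.0]]
wrist_force: [-1.9, 0.8, 2.2]
opening: 0.1
```

```bash
python3 - <<'E'
from h import *
plan([1,0,174])
E
```

```text
from box [ -2.858   1.859 175.154] rotvec [-0.  0.  0.] shift [-3.857 -1.86   1.155] F [-1.938  0.792  2.164] t 4.525
```

Call:
arm_command([
  [[0, 0, 0], [-1, 0, 0], 255],
  [[0, 0, 0], [-2, 0, 0], 255],
])

```text
clock: 4.78
tool_pos: [608.7, 26.8, 175.1]
ee_rot: [[-0.998, -0.058, -0.0], [-0.058, 0.998, 0.0], [0.0, 0.0, -1.0]]
wrist_force: [-3.9, -0.3, 2.3]
opening: 0.4
```

Call:
arm_command([
  [[0, 0, 0], [-1, 0, 0], 255],
  [[0, 0, 0], [-2, 0, 0], 255],
])

```text
clock: 5.03
tool_pos: [610.8, 26.9, 175.1]
ee_rot: [[-0.998, -0.058, -0.0], [-0.058, 0.998, 0.0], [0.0, 0.0, -1.0]]
wrist_force: [-3.9, 0.5, 1.6]
opening: 0.3
```

Call:
arm_command([
  [[0, 0, 0], [-1, 0, 0], 255],
  [[0, 0, 0], [-2, 0, 0], 255],
])

```text
clock: 5.28
tool_pos: [612.6, 27.0, 175.1]
ee_rot: [[-0.998, -0.058, -0.001], [-0.058, 0.998, -0.0], [0.001, 0.0, -1.0]]
wrist_force: [-7.2, -1.2, 1.1]
opening: -0.3
```

Call:
arm_command([
  [[0, 0, 0], [-1, 0, 0], 255],
  [[0, 0, 0], [-1, 0, 0], 255],
])

```text
clock: 5.52
tool_pos: [613.3, 27.1, 175.1]
ee_rot: [[-0.998, -0.058, -0.002], [-0.058, 0.998, -0.0], [0.002, 0.0, -1.0]]
wrist_force: [-7.6, -0.3, 2.0]
opening: -0.0
```

Call:
arm_command([
  [[0, 0, 0], [-1, 0, 0], 255],
  [[0, 0, 0], [-1.5, 0, 0], 255],
  [[0, 0, 0], [-1.5, 0, 0], 255],
])

```text
clock: 5.9
tool_pos: [614.2, 27.1, 175.2]
ee_rot: [[-0.998, -0.058, -0.004], [-0.058, 0.998, -0.0], [0.004, -0.0, -1.0]]
wrist_force: [-11.8, -0.7, 4.9]
opening: -0.2
```

Force rose to about 12 N on the stop, so the chassis is home. Now I'll retreat, lift over the door and come down on its outer side.

Call:
arm_command([
  [[0, 0, 0], [15, 0, 0], 255],
  [[0, 0, 0], [40, 0, -20], 255],
  [[0, 0, 0], [60, 0, -60], 255],
  [[0, 0, 0], [80, 10, -75], 255],
  [[0, 0, 0], [105, 50, -75], 255],
  [[0, 0, 0], [130, 90, -75], 255],
  [[0, 0, 0], [154, 130, -75], 255],
  [[0, 0, 0], [154, 130, -75], 255],
])

```text
clock: 6.9
tool_pos: [453.3, 150.2, 250.8]
ee_rot: [[-0.998, -0.062, 0.002], [-0.062, 0.998, 0.001], [-0.002, 0.001, -1.0]]
wrist_force: [0.6, -0.3, 0.2]
opening: -0.1
```

```bash
python3 - <<'E'
from h import *
s=r.read_state();plan([-150,130,172])
im=r.grab_frame("side");cv2.imwrite("pics/s2.png",cv2.resize(im[110:250,190:370,::-1],None,fx=4,fy=4,interpolation=cv2.INTER_CUBIC))
print((proj("side",toworld(B,[[12,25,182],[12,-25,182]]))-[190,110])*4)
E
```

```text
from box [-149.147  134.053  250.789] rotvec [0.001 0.002 0.004] shift [ 1.057 -4.13  78.782] F [ 0.611 -0.252  0.195] t 6.9
[[376.458 184.552]
 [423.767 216.324]]
```

View pics/s2.png

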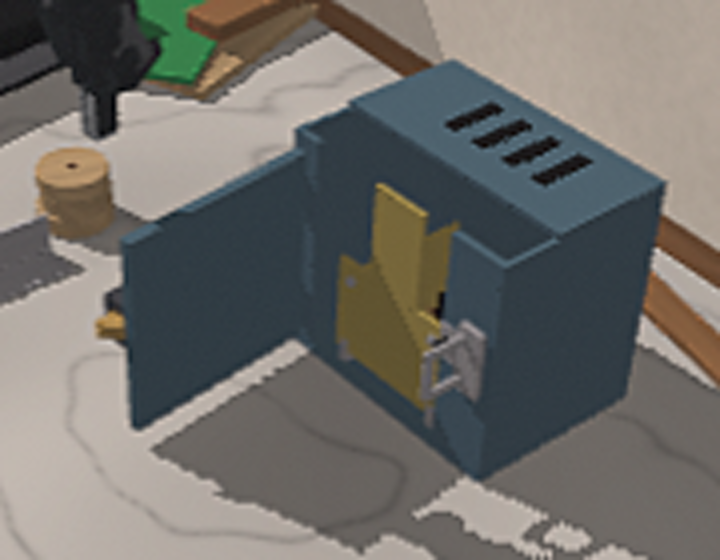

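Tab top corners are at crop (378,184) and (428,212), against a home prediction of (376,184) and (424,216). The chassis is home and the door is unmoved. Next I'll work out the sweep.

```bash
cat >> h.py <<'E'
H=np.array([-4.5,92.])
def tcp(a,d=150):
    u=np.array([-np.sin(a),-np.cos(a)]);n=np.array([-np.cos(a),np.sin(a)])
    return np.r_[H+d*u+(5+11*abs(np.cos(a))+14.5*abs(np.sin(a)))*n,172]
def sweep(As):
    s=r.read_state();print(tobox(B,s["tool_pos"][None])[0],s["wrist_force"],s["clock"])
    for a in As: print(a,(s["ee_rot"].T@(toworld(B,[tcp(a)])[0]-s["tool_pos"])).round(1))
E
python3 - <<'E'
from h import *
sweep([1.55,1.46,1.4,1.32,1.24,1.16,1.08,1.0,.92,.84,.76,.68,.6,.52,.44,.38,.32])
E
```

```text
[-148.474  132.83   250.696] [-0.28  -0.008 -0.35 ] 6.95
1.55 [  6.6 -24.2  78.7]
1.46 [  7.7 -36.9  78.7]
1.4 [  7.7 -45.5  78.7]
1.32 [  7.1 -57.   78.7]
1.24 [  5.5 -68.5  78.7]
1.16 [  3.  -80.   78.7]
1.08 [ -0.4 -91.3  78.7]
1.0 [  -4.8 -102.4   78.7]
0.92 [ -10.1 -113.3   78.7]
0.84 [ -16.3 -123.8   78.7]
0.76 [ -23.5 -133.8   78.7]
0.68 [ -31.5 -143.3   78.7]
0.6 [ -40.3 -152.2   78.7]
0.52 [ -50.  -160.4   78.7]
0.44 [ -60.4 -167.7   78.8]
0.38 [ -68.6 -172.7   78.8]
0.32 [ -77.2 -177.2   78.8]
```

Call:
arm_command([
  [[0, 0, 0], [3, 0, 40], 255],
  [[0, 0, 0], [6, 0, 78], 255],
  [[0, 0, 0], [6.5, -20, 78], 255],
  [[0, 0, 0], [7.5, -32, 78], 255],
  [[0, 0, 0], [7.7, -39, 78], 255],
  [[0, 0, 0], [7.7, -46, 78], 255],
  [[0, 0, 0], [7, -57, 78], 255],
  [[0, 0, 0], [5.5, -68.5, 78], 255],
])

```text
clock: 7.95
tool_pos: [452.7, 78.8, 172.5]
ee_rot: [[-0.998, -0.059, 0.0], [-0.059, 0.998, 0.0], [-0.0, 0.0, -1.0]]
wrist_force: [1.0, 1.0, -0.2]
opening: -0.0
```

```bash
python3 - <<'E'
from h import *
sweep([1.24,1.16,1.08,1.0,.92,.84,.76,.68,.6])
E
```

```text
[-153.904   62.834  172.488] [ 0.982  1.007 -0.199] 7.95
1.24 [-0.3  1.5  0.5]
1.16 [-2.8 -9.9  0.5]
1.08 [ -6.3 -21.3   0.5]
1.0 [-10.7 -32.4   0.5]
0.92 [-16.  -43.3   0.5]
0.84 [-22.2 -53.7   0.5]
0.76 [-29.4 -63.8   0.5]
0.68 [-37.4 -73.2   0.5]
0.6 [-46.3 -82.1   0.5]
```

Call:
arm_command([
  [[0, 0, 0], [-3, -10, 0], 255],
  [[0, 0, 0], [-6.3, -21.3, 0], 255],
  [[0, 0, 0], [-10.7, -32.4, 0], 255],
  [[0, 0, 0], [-16, -43.3, 0], 255],
  [[0, 0, 0], [-22.2, -53.7, 0], 255],
  [[0, 0, 0], [-29.4, -63.8, 0], 255],
  [[0, 0, 0], [-37.4, -73.2, 0], 255],
  [[0, 0, 0], [-46.3, -82.1, 0], 255],
])

```text
clock: 8.95
tool_pos: [504.1, -0.5, 172.2]
ee_rot: [[-0.998, -0.058, -0.0], [-0.058, 0.998, 0.0], [0.0, 0.0, -1.0]]
wrist_force: [-1.0, 0.8, 0.9]
opening: 0.1
```

```bash
python3 - <<'E'
from h import *
sweep([.6,.54,.48,.42,.37,.32,.27,.22,.17,.12,.08,.04,0])
im=r.grab_frame("side");cv2.imwrite("pics/s3.png",cv2.resize(im[110:250,190:370,::-1],None,fx=4,fy=4,interpolation=cv2.INTER_CUBIC))
E
```

```text
[-107.185  -19.306  172.247] [-1.007  0.848  0.894] 8.95
0.6 [0.4 0.1 0.2]
0.54 [-6.8 -6.1  0.2]
0.48 [-14.4 -11.8   0.2]
0.42 [-22.4 -17.1   0.2]
0.37 [-29.3 -21.1   0.2]
0.32 [-36.5 -24.8   0.2]
0.27 [-43.9 -28.1   0.2]
0.22 [-51.5 -31.    0.2]
0.17 [-59.3 -33.4   0.2]
0.12 [-67.2 -35.5   0.2]
0.08 [-73.6 -36.9   0.2]
0.04 [-80.1 -37.9   0.2]
0 [-86.7 -38.7   0.2]
```

View pics/s3.png

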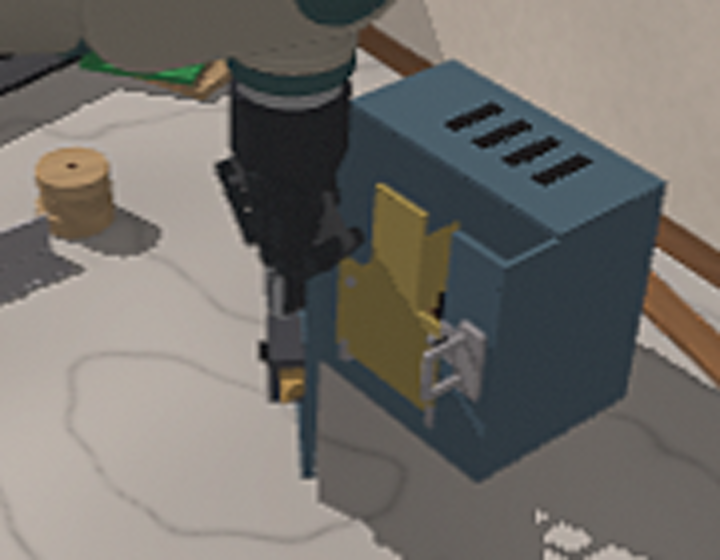

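The door is following the fingers, with its free edge at about (307,470) and roughly 0.6 rad open, and the tab is still home. I'll continue more slowly.

Call:
arm_command([
  [[0, 0, 0], [-7, -6, 0], 255],
  [[0, 0, 0], [-14.4, -11.8, 0], 255],
  [[0, 0, 0], [-20, -15.5, 0], 255],
  [[0, 0, 0], [-25, -18.5, 0], 255],
  [[0, 0, 0], [-29, -21, 0], 255],
  [[0, 0, 0], [-32, -22.5, 0], 255],
  [[0, 0, 0], [-34.5, -23.8, 0], 255],
  [[0, 0, 0], [-36.5, -24.8, 0], 255],
])

```text
clock: 10.0
tool_pos: [541.5, -22.6, 172.3]
ee_rot: [[-0.998, -0.058, 0.0], [-0.058, 0.998, 0.0], [-0.0, 0.0, -1.0]]
wrist_force: [-0.1, 0.5, 0.8]
opening: -0.1
```

Call:
arm_command([
  [[0, 0, 0], [-2, -1, 0], 255],
  [[0, 0, 0], [-4, -2, 0], 255],
  [[0, 0, 0], [-6, -2.8, 0], 255],
  [[0, 0, 0], [-8, -3.5, 0], 255],
])

```text
clock: 10.5
tool_pos: [549.7, -25.6, 172.3]
ee_rot: [[-0.998, -0.058, 0.0], [-0.058, 0.998, 0.0], [-0.0, 0.0, -1.0]]
wrist_force: [-0.8, -0.1, 0.7]
opening: -0.1
```

Call:
arm_command([
  [[0, 0, 0], [-2, -0.8, 0], 255],
  [[0, 0, 0], [-4, -1.5, 0], 255],
  [[0, 0, 0], [-6, -2.2, 0], 255],
  [[0, 0, 0], [-8, -3, 0], 255],
])

```text
clock: 11.0
tool_pos: [557.9, -28.2, 172.3]
ee_rot: [[-0.998, -0.058, -0.0], [-0.058, 0.998, 0.0], [0.0, 0.0, -1.0]]
wrist_force: [-1.7, 1.1, -0.3]
opening: 0.1
```

Call:
arm_command([
  [[0, 0, 0], [-2, -0.7, 0], 255],
  [[0, 0, 0], [-4, -1.3, 0], 255],
  [[0, 0, 0], [-6, -1.9, 0], 255],
])

```text
clock: 11.38
tool_pos: [564.0, -29.7, 172.3]
ee_rot: [[-0.998, -0.058, 0.0], [-0.058, 0.998, 0.0], [-0.0, 0.0, -1.0]]
wrist_force: [-0.3, 1.2, -0.4]
opening: -0.2
```

Call:
arm_command([
  [[0, 0, 0], [-2, -0.5, 0], 255],
  [[0, 0, 0], [-4, -1, 0], 255],
  [[0, 0, 0], [-6, -1.5, 0], 255],
])

```text
clock: 11.75
tool_pos: [570.0, -30.8, 172.3]
ee_rot: [[-0.998, -0.058, -0.0], [-0.058, 0.998, 0.0], [0.0, 0.0, -1.0]]
wrist_force: [-0.9, 0.0, -0.8]
opening: 0.1
```

Call:
arm_command([
  [[0, 0, 0], [-2, -0.4, 0], 255],
  [[0, 0, 0], [-4, -0.8, 0], 255],
])

```text
clock: 12.0
tool_pos: [574.1, -31.4, 172.3]
ee_rot: [[-0.998, -0.058, 0.0], [-0.058, 0.998, 0.0], [-0.0, 0.0, -1.0]]
wrist_force: [-0.5, 0.1, -0.5]
opening: 0.2
```

Call:
arm_command([
  [[0, 0, 0], [-2, -0.3, 0], 255],
  [[0, 0, 0], [-4, -0.6, 0], 255],
])

```text
clock: 12.25
tool_pos: [577.4, -31.7, 172.2]
ee_rot: [[-0.998, -0.058, -0.002], [-0.058, 0.998, 0.0], [0.002, 0.0, -1.0]]
wrist_force: [-10.6, 1.4, 4.5]
opening: -0.1
```

Call:
arm_command([
  [[0, 0, 0], [-2, -0.3, 0], 255],
])

```text
clock: 12.38
tool_pos: [578.6, -31.8, 172.2]
ee_rot: [[-0.998, -0.058, -0.005], [-0.058, 0.998, 0.0], [0.005, 0.001, -1.0]]
wrist_force: [-13.1, 1.9, 4.9]
opening: 0.3
```

Call:
arm_command([
  [[0, 0, 0], [-2, -0.3, 0], 255],
])

```text
clock: 12.5
tool_pos: [580.2, -31.9, 172.2]
ee_rot: [[-0.998, -0.058, -0.006], [-0.058, 0.998, 0.001], [0.006, 0.001, -1.0]]
wrist_force: [-14.4, 1.6, 6.5]
opening: 0.1
```

The bevel is riding up on the keeper. I'll go on in single steps.

Call:
arm_command([
  [[0, 0, 0], [-1.5, -0.2, 0], 255],
])

```text
clock: 12.62
tool_pos: [582.6, -32.1, 172.3]
ee_rot: [[-0.998, -0.058, -0.003], [-0.058, 0.998, 0.0], [0.003, 0.001, -1.0]]
wrist_force: [-7.3, 0.4, 2.9]
opening: 0.1
```

Call:
arm_command([
  [[0, 0, 0], [-1.5, -0.2, 0], 255],
])

```text
clock: 12.75
tool_pos: [584.3, -32.2, 172.2]
ee_rot: [[-0.998, -0.058, -0.003], [-0.058, 0.998, 0.0], [0.003, 0.001, -1.0]]
wrist_force: [-7.8, 0.9, 3.3]
opening: 0.5
```

Call:
arm_command([
  [[0, 0, 0], [-1.5, -0.2, 0], 255],
])

```text
clock: 12.88
tool_pos: [585.6, -32.2, 172.3]
ee_rot: [[-0.998, -0.058, -0.003], [-0.058, 0.998, 0.001], [0.003, 0.001, -1.0]]
wrist_force: [-8.4, 2.4, 3.4]
opening: -0.2
```

Call:
arm_command([
  [[0, 0, 0], [-1.5, -0.1, 0], 255],
])

```text
clock: 13.0
tool_pos: [587.1, -32.2, 172.3]
ee_rot: [[-0.998, -0.058, -0.003], [-0.058, 0.998, 0.001], [0.003, 0.001, -1.0]]
wrist_force: [-7.4, 2.2, 2.5]
opening: -0.2
```

Call:
arm_command([
  [[0, 0, 0], [-1.5, -0.1, 0], 255],
])

```text
clock: 13.12
tool_pos: [588.5, -32.3, 172.3]
ee_rot: [[-0.998, -0.058, -0.003], [-0.058, 0.998, 0.0], [0.003, 0.001, -1.0]]
wrist_force: [-12.7, 1.8, 5.9]
opening: 0.0
```

Call:
arm_command([
  [[0, 0, 0], [-1.5, -0.1, 0], 255],
])

```text
clock: 13.25
tool_pos: [589.2, -32.3, 172.3]
ee_rot: [[-0.998, -0.058, -0.006], [-0.058, 0.998, 0.0], [0.006, 0.001, -1.0]]
wrist_force: [-16.0, 1.7, 6.7]
opening: -0.1
```

Call:
arm_command([
  [[0, 0, 0], [-1, 0, 0], 255],
])

```text
clock: 13.38
tool_pos: [589.7, -32.3, 172.3]
ee_rot: [[-0.998, -0.058, -0.007], [-0.058, 0.998, 0.0], [0.007, 0.001, -1.0]]
wrist_force: [-20.9, 1.1, 8.0]
opening: 0.1
```

```bash
python3 - <<'E'
from h import *
plan(tcp(0))
im=r.grab_frame("side");cv2.imwrite("pics/s4.png",cv2.resize(im[140:240,240:370,::-1],None,fx=6,fy=6,interpolation=cv2.INTER_CUBIC)[:600,:800])
plan(tcp(0))
E
```

```text
from box [-23.565 -56.001 172.27 ] rotvec [ 0.001 -0.007  0.   ] shift [-3.066 -2.     0.245] F [-20.935   1.133   7.986] t 13.375
from box [-23.617 -55.998 172.263] rotvec [ 0.001 -0.008  0.   ] shift [-3.119 -2.002  0.237] F [-17.915   0.857   6.954] t 13.425
```

View pics/s4.png

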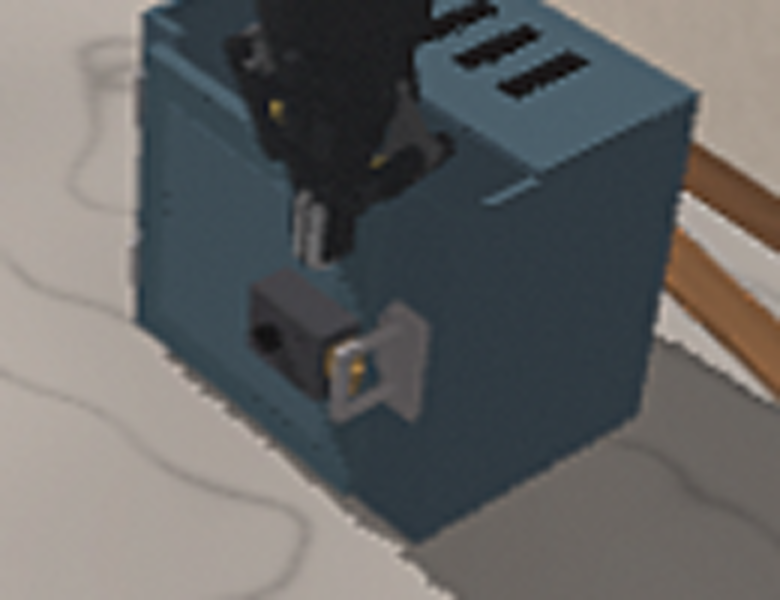

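The brass bolt shows behind the keeper's front bar, visible to its right at (350,370), and the force rises steeply. It looks latched, so I'll back off slowly and check that the door stays.

Call:
arm_command([
  [[0, 0, 0], [2, 0, 0], 255],
  [[0, 0, 0], [5, 0, 0], 255],
  [[0, 0, 0], [10, 0, 0], 255],
  [[0, 0, 0], [25, 0, 0], 255],
  [[0, 0, 0], [50, 0, -5], 255],
  [[0, 0, 0], [90, 0, -40], 255],
  [[0, 0, 0], [120, 0, -80], 255],
  [[0, 0, 0], [120, 0, -80], 255],
])

```text
clock: 14.42
tool_pos: [472.3, -39.8, 256.6]
ee_rot: [[-0.998, -0.058, 0.008], [-0.058, 0.998, -0.001], [-0.008, -0.002, -1.0]]
wrist_force: [0.8, -0.2, 0.6]
opening: -0.2
```

```bash
python3 - <<'E'
from h import *
im=r.grab_frame("side");cv2.imwrite("pics/s5.png",cv2.resize(im[140:240,240:370,::-1],None,fx=6,fy=6,interpolation=cv2.INTER_CUBIC)[:600,:800])
u=lambda a:H+170*np.array([-np.sin(a),-np.cos(a)])+5*np.array([-np.cos(a),np.sin(a)])
for a in(0,.03,.06,.1,.13): print(a,((proj("side",toworld(B,[np.r_[u(a),185],np.r_[u(a),15]]))-[240,140])*6).round(0).tolist())
print(r.read_state()["wrist_force"],r.read_state()["tool_pos"])
E
```

```text
0 [[381.0, 209.0], [351.0, 491.0]]
0.03 [[372.0, 213.0], [343.0, 496.0]]
0.06 [[363.0, 217.0], [335.0, 499.0]]
0.1 [[351.0, 221.0], [324.0, 504.0]]
0.13 [[341.0, 225.0], [315.0, 508.0]]
[ 0.743  0.495 -0.628] [472.381 -39.618 254.209]
```

View pics/s5.png

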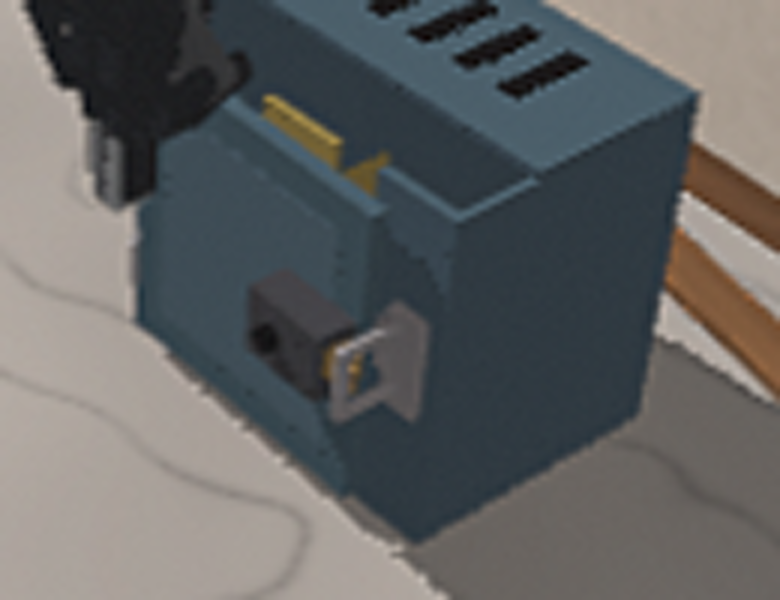

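The free-edge corners at (375,213) and (345,495) correspond to about 0.02–0.03 rad, the bolt is behind the bar, and the tab is at home. I'll hand in.

```bash
python3 -c "
from rig import r
print(r.close_job(), r.read_state()['wrist_force'])"
```

```text
the job is handed in; nothing more can be done
the job is handed in; nothing more can be done
```

The control box is closed up and the job is handed in after about 14.5 s on the robot's clock. The hand-in reports no verdict, so what follows rests on my own last checks.

- **Chassis:** I pushed it home with the door still open at about 1.46 rad, stopping when the push reached about 12 N on the rubber stop. In the camera image afterwards, the tab's top corners were about 1 px from where they should be when home.
- **Door:** I swung it shut with the closed fingers. The wrist force rose to about 14 N on the bevel, eased to about 7–8 N, then climbed steeply to about 21 N along x. The highest total wrist force I read was about 22 N.
- **Latch:** After I backed off, the door stayed shut at about 0.02–0.03 rad by image fit. An unlatched door cannot be below 0.09 rad. The bolt showed behind the keeper's bar.
- **Robot and bench:** The fingers were clear of everything at hand-in, with only noise on the wrist force. I did not touch the loose items on the bench.

I never saw the snap as a distinct event in the force readings. That the door is latched rests on the camera image and on it staying shut once released. No checks failed or disagreed.

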